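# Post a dead battery pack into the battery safe

## Task

Put the dead battery pack away in the bench's battery safe without picking it up: with one fingertip press down the raised bar of the self-closing flap, and while that finger keeps the flap open push the pack along its lane with the other finger until it drops through the opening. Then take the fingers away so that the flap springs shut over it. Do not lift the pack, and leave the screw jar, the solder spool and the multimeter where they are.

Things in the scene. Friction and masses are not known exactly. Their poses are not given: they have to be found in the camera images.
- safe: Battery safe: grey steel box fixed to the bench, 260 (x) x 240 (y) x 150 mm high, far wall clear. Origin on the bench: x -140 (robot side) to +120, y -120 to +120 mm. Flat top (deck) at z = 150, inner floor z = 6 mm. In the deck an opening, x 0 to 95, y -32 to +90 mm, shut by a flap level with the deck. Hinge lugs 21 mm above the deck at y 80-92, x = -3 and +98 mm.
- lane_end (a point): Point at deck height where the lane meets the opening's near edge (safe x = 0, y = 0, z = 150 mm); axes as the safe's. The lane runs straight along +x from x = -125 mm to here, 50 mm wide (y -25 to +25) between rails 10 mm high and 4 mm thick. Push the pack along +x.
- flap (a joint): Flap angle, rad: 0 shut, up to 1.1 open. Hinge axis along the safe's x at y = +86 mm, 15 mm above the deck; the free edge (y = -28) swings down into the safe as the bar is pressed down. Spring: 4 N down on the bar starts it, 8 N holds it well open, it shuts itself. Bar top pressed to 8 mm above the deck: about 0.9 rad; to 14 mm: 0.7 rad. Shut, it carries the pack's weight.
- flap_bar (a point): Point on top of the flap's press bar: round steel, 12 mm thick, parallel to the lane, safe x -122 to +89 mm, y = +58 mm; this point is at x = -50. Top 35 mm above the deck (z = 185 mm) when shut. It goes straight down (within 4 mm) into a 30 mm wide slot in the deck (y 44 to 74, x -125 to 0). A fingertip may slide along it while pressing. Axes as the safe's when shut.
- pack_center (a point): Centre of the dead battery pack, a black plastic block 46 (x, along the lane) x 34 (y) x 20 mm high with brass contacts, about 70 g, lying loose on the deck in the lane, its centre 30 to 60 mm before the opening, not quite straight.
- screw_jar: Bystander: small glass jar, 34 mm diameter, 45 mm high, standing on the deck beside the lane on the side away from the bar. Origin: centre of its underside.
- solder_spool: Bystander: aluminium solder spool, 54 mm diameter, 40 mm high, standing on the bench beside the safe. Origin: centre of its underside.
- meter: Bystander: grey multimeter lying on the bench beside the safe, 150 (x) x 75 (y) x 34 mm high. Origin: centre of its underside.
There are look-alikes about, which are no part of the job. There is more than one size of the part that bears pack_center; the job needs the middle-sized.

How it is judged (in metres and radians):
On the way, in this order (a step that is already met when the one before it is completed fails the run):
1. a finger presses the flap well open by its bar while the pack still lies in the lane (value of joint flap above 0.45 rad and contact force between the fingers and flap above 0.5 N and x of pack_center in the frame of safe below 0 m and z of pack_center in the frame of safe above 0.15 m), for 0.1 s.
2. the pack drops through the opening while a finger still holds the flap open (z of pack_center in the frame of safe below 0.135 m and contact force between the fingers and flap above 0.5 N and value of joint flap above 0.35 rad).
At the end, for the whole second after the job is handed in: The pack lies at rest inside the safe, its centre at least 60 mm below the deck and clear of the flap; the flap is shut (within 0.08 rad); the jar, spool and multimeter are within 15 mm of where they were (z of pack_center in the frame of safe between 0 and 0.09 m and x of pack_center in the frame of safe between -0.136 and 0.116 m and y of pack_center in the frame of safe between -0.116 and 0.116 m and value of joint flap below 0.08 rad and linear speed of pack below 0.03 m/s and contact force between pack and flap below 0.05 N and distance of each of screw_jar, solder_spool, meter from where it was at the start of the episode below 0.015 m); the robot touches nothing.
It fails at once if the pack is lifted (12 mm or more off the deck) (z of pack_center in the frame of safe above 0.172 m).
It fails at once if the screw jar is moved more than 15 mm (distance of screw_jar from where it was at the start of the episode above 0.015 m).
It fails at once if the solder spool is moved more than 15 mm (distance of solder_spool from where it was at the start of the episode above 0.015 m).
It fails at once if the multimeter is moved more than 15 mm (distance of meter from where it was at the start of the episode above 0.015 m).
It also fails if it takes over 32 s, if anything falls off the work surface, if the arm or the gripper's body presses on something with over 40 N, if the wrist force passes 120 N, or if a joint passes its speed limit or range.

## Robot

A 7-joint arm with a two-finger parallel gripper is mounted at the origin on the work surface. World frame = base frame: x ahead of the robot, y to its left, z up, the work surface at z = 0. Lengths are in mm, angles in rad, forces in N, time in s.
With the tool pointing down it reaches from about 350 to 900 mm from the base axis. Payload 7.2 kg.
Tool frame: the origin (TCP) lies on the centre line of the jaws, within the pads' length; the fingertips stand 25 mm ahead of it and the grasp point (between the pads) lies 6 mm ahead of it (manip.tips_ahead is the distance from the TCP to the fingertips, in mm); z points along the fingers, y is the direction in which the jaws open and shut (so a half turn about z gives the same grasp; the last joint's range is limited). The gripper opens to 85 mm and grips with 20 to 120 N. Pads are 22 mm wide; open, the fingers measure 114 mm over their backs; the gripper's body (76 mm by 85 mm) begins 54 mm behind the grasp point. The pads swing forward as they close: fully open they stand 13 mm farther back than shut.
Start: joints at [-0.068, 0.411, -0.013, 1.596, 0.006, 1.134, -0.082], TCP at [625.002, -0.011, 256.297] pointing down, gripper open.
Joint ranges: [-2.95, 2.95], [-0.29, 1.99], [-1.47, 1.44], [0.14, 2.54], [-1.03, 4.17], [0.13, 1.85], [-2.86, 2.86]. Speed limits (rad/s): [2.39, 2.39, 3.01, 3.01, 3.14, 3.14, 3.14].

## Interface

Orientations are given as a unit quaternion [w, x, y, z].
In Python, from bench import manip gives the robot as it stands.
- The arm moves only by the tool send_rows, never from a script. Its arguments are lists of equal length, an entry for each row: "delta_pos": the shift along the world's x, y, z in units of 25 mm (1.0 is 25 mm), a list of three; "roll": the turn about the world's z in units of 10 degrees (1.0 is 10 degrees). A call has 1 to 8 rows; each row shifts and turns the commanded pose from where the row before left it; what a row does not reach is not made up. A row lasts 1/8 s, in which the tool goes at most 62.5 mm and 10.7 degrees, less where a joint would pass 70% of its speed; a pose out of reach is approached as far as the arm can. A call is refused whole if a number of a shift passes 1 or a number of a turn 1, either way. A call with a gripper value outside its range is refused whole. "grip" is the closure, from -1 (fully open) to 1 (shut), set as the call begins (left out, the last holds). The fingers move at their own pace and stop on an object; "newtons" is the grip in N (left out, the last holds). Time passes only in rows, so rows that do not move let the fingers close. It gives the time, the measured TCP pose, the force and the opening at its end, in the units of the state.
- manip.sense(): the state, without advancing time (a new reading comes with each control period).
- manip.capture(name): name is "scene" or "side" or "wrist"; returns (picture, depth): 400x640x3 uint8, red, green, blue; 400x640 float32, mm along the optical axis (not along the pixel's ray), 0 where there is no reading.
- manip.calibration(name): a dict with "K" (3x3 intrinsics, pixels), "xyz" and "rotation" of the camera in the world; the wrist camera has in their place "T_tool_cam" (4x4, takes a point from camera to tool coordinates, whose origin is the TCP and whose axes are the flange's). Camera axes: x right, y down, z forward; pixel columns grow to the right and rows downward; lengths in mm; the calibration is good to about 2 mm. A picture is of the moment at which its call begins: read the wrist's pose just before it. calibration takes no time and is no camera call.
- manip.close_job(): hands the job in, once; it reports no verdict.
Trained networks look in the newest picture that a camera, given by its name, has taken for a name from the list of things; names that differ only in an ending like _2 or _b are one class to them, and where a whole thing is asked for, a point or a joint stands for the part that bears it (a point fixed in the world has none). Each returns a list of dicts, best first, with "conf" (0 to 1); they miss things now and then, are a little off and sometimes report something else, mostly with a low value. They report only what shows in the picture. A call takes as long as a camera call. They do not tell look-alikes from the thing itself.
- manip.look_for(camera, label): "location" ([column, row] as shares, 0 to 1, of the picture: columns of its width, rows of its height, amid what is visible of it).
- manip.silhouettes(camera, label): "mask" (400x640 bool, what is visible of it) and "location" ([column, row] as shares, 0 to 1, of the picture: columns of its width, rows of its height, amid what is visible of it).
- manip.spot_point(camera, label): "location" ([column, row] as shares, 0 to 1, of the picture: columns of its width, rows of its height: a listed point, or the origin of a listed thing).
The state is a dict: "time_s": time; "q": joint angles; "joint_vel": joint speeds; "joint_efforts": joint torques, N m; "tcp_pos": TCP position; "ee_rot": TCP orientation; "contact_force": force on the tool from outside, world axes, zero at the start; "wrist_torque": the same for the moment, N m; "finger_gap": finger opening in mm.
Only numpy, scipy, OpenCV 4.12 (cv2) and the standard library are available. Lean on these libraries where they do the work, as an engineer would, in place of code of your own. Each camera call takes 0.05 s, during which the arm holds its last target.

## Working session

There is one attempt and no reset: what is moved stays moved. The work goes in short steps, Python scripts to look and compute and a tool call to move; the robot and the scene stay as the last step left them, time stands still between calls to the robot, and variables do not carry over. Pictures are saved under pics/ and viewed, and the job is handed in when it is done.

Besides the shell and the picture viewer there is one more tool, called after "Emit:" as name(argument=value, ...), one argument or row to a line, values as JSON. send_rows: Moves the arm, as the interface text tells. Its arguments: {"type":"object","properties":{"delta_pos":{"type":"array"},"roll":{"type":"array"},"grip":{"type":"number"},"newtons":{"type":"number"}},"required":["delta_pos","roll"]}

```bash
mkdir -p pics; ls; cat > h.py <<'E'
from bench import manip
import numpy as np, cv2
def cap(n,name):
    p,d=manip.capture(n); cv2.imwrite(f'pics/{name}.png',cv2.cvtColor(p,cv2.COLOR_RGB2BGR)); np.save(f'pics/{name}.npy',d); return p,d
def w(n,u,v,d):
    c=manip.calibration(n);K=np.array(c['K']);R=np.array(c['rotation'])
    p=np.array([(u-K[0,2])/K[0,0],(v-K[1,2])/K[1,1],1])*d
    return R@p+np.array(c['xyz'])
E
python3 - <<'E'
from h import *
for n in('scene','side'): print(n,manip.calibration(n))
print(manip.sense())
for n in('scene','side','wrist'): cap(n,n+'0')
for n in('scene','side'):
  for l in('safe','lane_end','flap_bar','pack_center','screw_jar','solder_spool','meter'):
    print(n,l,[(np.round(np.array(r['location'])*[640,400],1),round(r['conf'],2)) for r in manip.spot_point(n,l)])
E
```

```text
pics
scene {'K': array([[372.79219673,   0.        , 321.94682449],
       [  0.        , 372.79219673, 199.15182421],
       [  0.        ,   0.        ,   1.        ]]), 'xyz': array([ 767.71291807, -565.02795032,  733.42763721]), 'rotation': array([-0.38215284,  0.90975842,  0.14719527, -0.06806157])}
side {'K': array([[442.53344965,   0.        , 321.5868576 ],
       [  0.        , 442.53344965, 200.89329981],
       [  0.        ,   0.        ,   1.        ]]), 'xyz': array([500.82184573, 703.16392395, 752.07921531]), 'rotation': array([ 0.01562372, -0.01315888,  0.91547535, -0.40185524])}
{'time_s': 0.0, 'q': array([-0.06819383,  0.41187786, -0.01272071,  1.59707226,  0.00560965,
        1.13430109, -0.08220695]), 'joint_vel': array([-5.46990805e-05, -9.59033216e-04,  6.45134289e-04, -1.39948678e-03,
        1.87916127e-03,  2.29178021e-04, -5.93681451e-04]), 'joint_efforts': array([-1.18789325e-03, -6.00636005e+01,  6.81361444e-01, -2.99419034e+01,
        1.37590774e-02,  1.04116063e-02,  2.51732433e-05]), 'tcp_pos': array([ 6.24529974e+02, -4.15837098e-02,  2.55455185e+02])
[... 239 characters left out ...]
0973034809}
scene safe [(array([349.1, 214.1]), 0.82)]
scene lane_end [(array([350.3, 171.4]), 0.58)]
scene flap_bar []
scene pack_center [(array([268.3, 203.9]), 0.6), (array([331.5, 164. ]), 0.48), (array([276. , 175.8]), 0.41)]
scene screw_jar []
scene solder_spool []
scene meter [(array([324.7, 289. ]), 0.6)]
side safe []
side lane_end [(array([281.4, 223.7]), 0.7)]
side flap_bar [(array([304.2, 233.5]), 0.82)]
side pack_center [(array([310.1, 220.2]), 0.88), (array([389.1, 255.3]), 0.87), (array([401.6, 301.3]), 0.76)]
side screw_jar [(array([312.3, 195.7]), 0.69)]
side solder_spool [(array([288.5, 360.1]), 0.97)]
side meter [(array([291.4, 196.8]), 0.58), (array([281.3, 224.2]), 0.32)]
```

View pics/scene0.png

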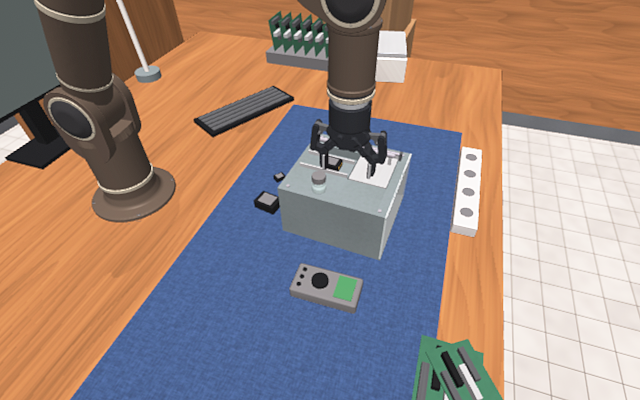

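View pics/side0.png

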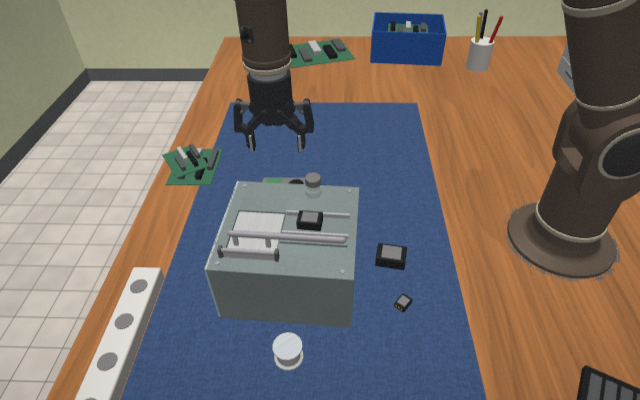

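View pics/wrist0.png

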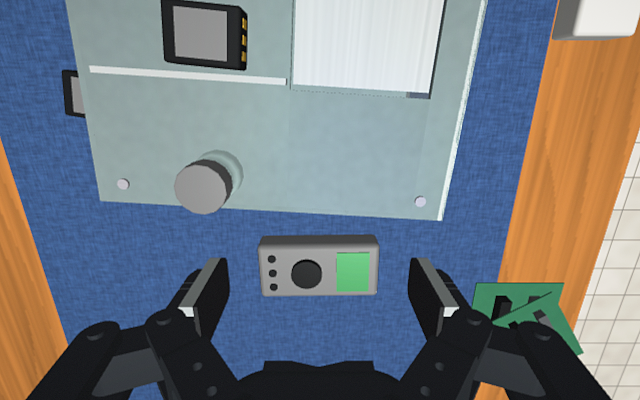

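The middle-sized pack (side view, pixel 310,220) lies in the lane on the deck. The smaller and larger look-alikes are on the mat. The jar is at side pixel (313,183), the spool at (288,350), and the meter is on the −y side. Next I'll measure the safe, bar and pack from depth.

```bash
cat >> h.py <<'E'
from scipy.spatial.transform import Rotation as Ro
def q2R(q): return Ro.from_quat([q[1],q[2],q[3],q[0]]).as_matrix()
def cloud(n,d,st=None):
    c=manip.calibration(n);K=np.array(c['K'])
    if 'xyz' in c: R=q2R(c['rotation']);t=np.array(c['xyz'])
    else:
        T=np.array(c['T_tool_cam']);Rt=q2R(st['ee_rot']);R=Rt@T[:3,:3];t=Rt@T[:3,3]+st['tcp_pos']
    v,u=np.mgrid[:400,:640]
    P=np.stack([(u-K[0,2])/K[0,0]*d,(v-K[1,2])/K[1,1]*d,d],-1)
    return P@R.T+t
E
python3 - <<'E'
from h import *
st=manip.sense()
print(manip.tips_ahead, manip.calibration('wrist'))
S={}
for n in('scene','side','wrist'):
    d=np.load(f'pics/{n}0.npy');P=cloud(n,d,st);S[n]=P;ok=d>0
    z=P[...,2]
    h=(ok&(P[...,0]>350)&(P[...,0]<800)&(P[...,1]>-100)&(P[...,1]<400)&(z>120)&(z<200))
    hist,e=np.histogram(z[h],bins=np.arange(120,201,2));print(n,dict((int(a),int(b)) for a,b in zip(e,hist) if b>30))
    m=h&(z>144)&(z<156)
    mm=cv2.morphologyEx(m.astype(np.uint8),cv2.MORPH_OPEN,np.ones((3,3)))
    k,l,s,_=cv2.connectedComponentsWithStats(mm);
    i=1+np.argmax(s[1:,4]);
    pts=P[(mm>0)][:,:2].astype(np.float32)
    print(n,cv2.minAreaRect(P[l==i][:,:2].astype(np.float32)),np.round(cv2.boxPoints(cv2.minAreaRect(pts))),len(pts), np.median(z[m]))
    m2=(ok&(z>178)&(z<192)&(P[...,0]>350)&(P[...,0]<800)&(P[...,1]>50)&(P[...,1]<400))
    q=P[m2]
    if len(q)>20: print('bar',cv2.minAreaRect(q[:,:2].astype(np.float32)),len(q))
E
```

```text
25.0 {'K': array([[315.7857876 ,   0.        , 318.19387653],
       [  0.        , 315.7857876 , 194.94685407],
       [  0.        ,   0.        ,   1.        ]]), 'T_tool_cam': array([[ 3.46913210e-04, -9.45294538e-01, -3.26217896e-01,
         8.39363023e+01],
       [ 9.99999609e-01,  5.93468627e-04, -6.56277844e-04,
        -3.26257369e-01],
       [ 8.13975948e-04, -3.26217541e-01,  9.45294374e-01,
        -1.17914991e+02],
       [ 0.00000000e+00,  0.00000000e+00,  0.00000000e+00,
         1.00000000e+00]])}
scene {120: 73, 122: 84, 124: 64, 126: 71, 128: 84, 130: 69, 132: 87, 134: 70, 136: 71, 138: 77, 140: 74, 142: 83, 144: 75, 146: 114, 148: 948, 150: 2957, 152: 721, 154: 61, 156: 67, 158: 86, 160: 116, 164: 39, 166: 35, 168: 50, 170: 117, 184: 40, 194: 52, 196: 48}
scene ((595.263671875, 110.82523345947266), (241.9935302734375, 262.2221374511719), 86.78693389892578) [[457.  -2.]
 [718. -19.]
 [733. 227.]
 [473. 243.]] 4690 150.85717138982227
bar ((601.58203125, 168.01519775390625), (12.497054100036621, 192.68348693847656), 85.99132537841797) 82
side {120: 106, 122: 95, 12
[... 312 characters left out ...]
de ((597.478759765625, 113.96463775634766), (244.97239685058594, 260.8502197265625), 86.55513763427734) [[460.  -0.]
 [720. -16.]
 [735. 228.]
 [475. 244.]] 9732 149.67228555642566
bar ((594.3958740234375, 174.675537109375), (15.511751174926758, 210.35716247558594), 86.97018432617188) 715
wrist {146: 113, 148: 4888, 150: 59223, 152: 5205, 154: 58, 156: 78, 158: 204, 160: 1194, 162: 212, 164: 155, 166: 204, 168: 638, 170: 4000, 172: 667, 182: 58, 184: 49, 186: 64, 188: 63, 190: 72, 192: 60, 194: 1169, 196: 902}
wrist ((594.0726928710938, 67.90525817871094), (147.99681091308594, 262.3267517089844), 86.71439361572266) [[459.   2.]
 [721. -13.]
 [729. 134.]
 [467. 149.]] 69452 151.01207858569717
```

Emit:
send_rows(
  delta_pos=[
    [-0.63,0.74,0.25],
    [-0.63,0.74,0.25],
    [-0.63,0.74,0.25],
    [-0.63,0.74,0.25],
    [-0.63,0.74,0.25],
    [-0.63,0.74,0.25],
    [-0.63,0.74,0.25],
    [-0.63,0.74,0.25],
  ],
  roll=[-1,-1,-1,-1,-1,-1,-1,-1],
  grip=-0.03,
)

```text
time_s: 1.85
tcp_pos: [498.4, 148.6, 306.6]
ee_rot: [-0.0, 0.996, 0.084, 0.0]
contact_force: [-0.1, 0.1, -0.5]
finger_gap: 43.8
```

Emit:
send_rows(
  delta_pos=[
    [0,0,0],
    [0,0,0],
    [0,0,0],
  ],
  roll=[-1,-0.335,0],
)

```text
time_s: 2.22
tcp_pos: [499.0, 148.1, 306.4]
ee_rot: [-0.0, 1.0, -0.029, 0.0]
contact_force: [0.6, -0.4, -0.5]
finger_gap: 43.9
```

```bash
python3 - <<'E'
from h import *
st=manip.sense(); print(st['time_s'],st['tcp_pos'],st['ee_rot'],st['finger_gap'],manip.tips_ahead)
np.save('pics/st1.npy',np.r_[st['tcp_pos'],st['ee_rot']])
for n in('wrist','side','scene'): cap(n,n+'1')
for n in('wrist','side'):
  for l in('safe','lane_end','flap_bar','pack_center','screw_jar'):
    print(n,l,[(np.round(np.array(r['location'])*[640,400],1),round(r['conf'],2)) for r in manip.spot_point(n,l)])
E
```

```text
2.225 [498.95200477 148.10672511 306.44555858] [-4.53945193e-05  9.99584460e-01 -2.88250979e-02  1.40588856e-04] 43.94735340236305 25.0
wrist safe [(array([339.2,  62.4]), 0.98)]
wrist lane_end [(array([354.4,  55.6]), 0.94)]
wrist flap_bar [(array([273.5, 117.3]), 0.77)]
wrist pack_center [(array([374.7, 227.1]), 0.86), (array([357.8, 115.4]), 0.73), (array([297.3, 240.8]), 0.64), (array([460.9, 115.2]), 0.52)]
wrist screw_jar [(array([462.2, 117.5]), 0.82)]
side safe []
side lane_end [(array([282.7, 223.1]), 0.78)]
side flap_bar [(array([304.4, 233.9]), 0.65)]
side pack_center [(array([392.3, 255.9]), 0.91), (array([309.9, 220.4]), 0.76), (array([403.9, 301.9]), 0.56)]
side screw_jar [(array([311.1, 191.9]), 0.9), (array([286.8, 360.5]), 0.52)]
```

View pics/wrist1.png

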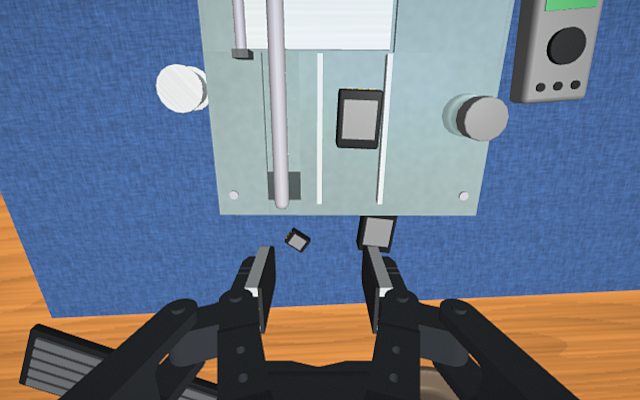

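View pics/side1.png

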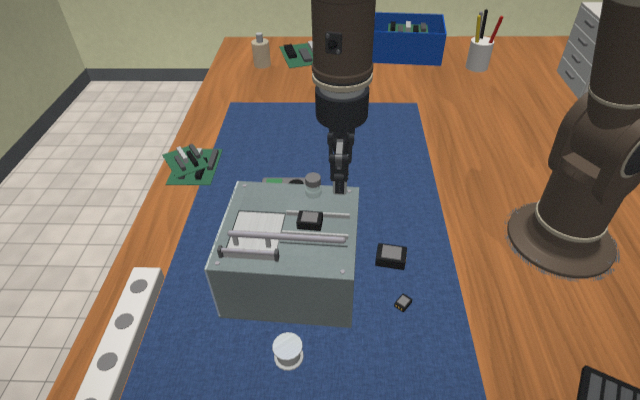

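In the wrist view the bar is at column ~280 (near end at row 205), the rails are at columns 320 and 385, the pack is at (360,118), and the lane end is at row ~52. I'll get metric positions from the wrist depth.

```bash
python3 - <<'E'
from h import *
a=np.load('pics/st1.npy');st=dict(tcp_pos=a[:3],ee_rot=a[3:])
d=np.load('pics/wrist1.npy');P=cloud('wrist',d,st);z=P[...,2]
R0=np.array([606.5,112.]);y0=np.radians(-3.35)
M=np.array([[np.cos(y0),np.sin(y0)],[-np.sin(y0),np.cos(y0)]])
L=(P[...,:2]-R0)@M.T
X,Y=L[...,0],L[...,1]
ok=d>0
def rep(n,m):
    mm=cv2.morphologyEx((m&ok).astype(np.uint8),cv2.MORPH_OPEN,np.ones((2,2)))>0
    p=L[mm].astype(np.float32)
    print(n,len(p),'z',np.round(np.percentile(z[mm],[5,50,95]),1),'x',np.round(np.percentile(p[:,0],[.5,50,99.5]),1),'y',np.round(np.percentile(p[:,1],[.5,50,99.5]),1),cv2.minAreaRect(p))
    if np.ptp(p[:,0])>60: print('  slope deg',np.degrees(np.arctan(np.polyfit(p[:,0],p[:,1],1)[0])))
rep('railL',(z>157)&(z<164)&(X>-150)&(X<-5)&(Y>15)&(Y<40))
rep('railR',(z>157)&(z<164)&(X>-150)&(X<-5)&(Y<-15)&(Y>-40))
rep('bar',(z>183)&(z<190)&(X>-150)&(X<70)&(Y>40)&(Y<75))
rep('barall',(z>174)&(z<190)&(X>-150)&(X<70)&(Y>40)&(Y<75))
rep('pack',(z>167)&(z<175)&(X>-120)&(X<20)&(Y<25)&(Y>-25))
rep('jar',(z>185)&(z<205)&(X>-150)&(X<70)&(Y<-30)&(Y>-130))
m=ok&(z>146)&(z<154)&(X>-160)&(X<-20)
for s in(1,-1):
    q=m&(s*Y>85)&(s*Y<140); 
    print('edge',s,[round(float((s*Y[q&(abs(X-x)<5)]).max()),1) for x in(-110,-80,-50)])
print('near edge',[round(float(X[ok&(z>147)&(z<153)&(abs(Y-y)<5)&(X<-80)].min()),1) for y in(-80,-40,0,35,90)])
w=ok&(abs(Y)<20)&(X>-20)&(X<20)&(abs(z-150)<4)
E
```

```text
railL 679 z [149.5 160.  161.2] x [-128.2  -58.5   -6.2] y [25.5 27.4 29.7] ((-67.0700912475586, 27.554454803466797), (4.166610240936279, 123.37571716308594), 89.91544342041016)
  slope deg -0.28847223111932635
railR 813 z [149.8 160.  161.3] x [-128.   -59.3   -6.1] y [-30.7 -26.1 -23.7] ((-63.381805419921875, -26.18323516845703), (119.43478393554688, 62.155113220214844), 28.429649353027344)
  slope deg 0.23538028516830684
bar 2473 z [182.7 184.7 186.1] x [-119.5  -34.7   27.8] y [53.8 58.5 63.4] ((-52.89111328125, 46.667999267578125), (34.08067321777344, 163.09231567382812), 89.89273071289062)
  slope deg -0.10218710606330765
barall 3353 z [149.9 184.3 186. ] x [-135.3  -34.1   28.3] y [53.2 58.5 70.1] ((-49.75339889526367, 49.98925018310547), (40.727725982666016, 171.95225524902344), 89.88420104980469)
  slope deg -0.5890655158258444
pack 2546 z [168.6 170.4 171.6] x [-77.3 -49.6 -27.9] y [-23.6  -3.3  13.7] ((-51.97297668457031, 3.077974319458008), (54.792274475097656, 50.75120544433594), 88.01050567626953)
jar 1775 z [187.7 195.1 196.4] x [-89.9 -47.7 -31.9] y [-219.3  -88.3  -59.9] ((-58.39561462402344, -94.27398681640625), (252.79217529296875, 50.51179504394531), 84.55997467041016)
  slope deg 52.4014369364173
edge 1 [121.9, 121.7, 121.6]Traceback (most recent call last):
  File "<stdin>", line 23, in <module>
    return umr_maximum(a, axis, None, out, keepdims, initial, where)
ValueError: zero-size array to reduction operation maximum which has no identity
```

Emit:
send_rows(
  delta_pos=[
    [0.23,-0.015,-0.5],
    [0.23,-0.015,-0.8],
    [0,0,-0.8],
    [0,0,-0.8],
    [0,0,-0.6],
    [0,0,0],
    [0,0,0],
  ],
  roll=[0,0,0,0,0,0,0],
)

```text
time_s: 3.75
tcp_pos: [510.9, 147.3, 219.3]
ee_rot: [-0.0, 1.0, -0.029, 0.0]
contact_force: [-0.5, -0.5, 0.1]
finger_gap: 43.9
```

```bash
python3 - <<'E'
from h import *
st=manip.sense(); print(st['time_s'],st['tcp_pos'],st['contact_force'])
for n in('side','wrist'): cap(n,n+'2')
p=cv2.imread('pics/side2.png');cv2.imwrite('pics/side2c.png',cv2.resize(p[130:300,200:400],(800,680)[:2])[:600])
E
```

```text
3.75 [510.93176619 147.31672509 219.25970752] [-0.5067262  -0.45764556  0.12976693]
```

View pics/side2c.png

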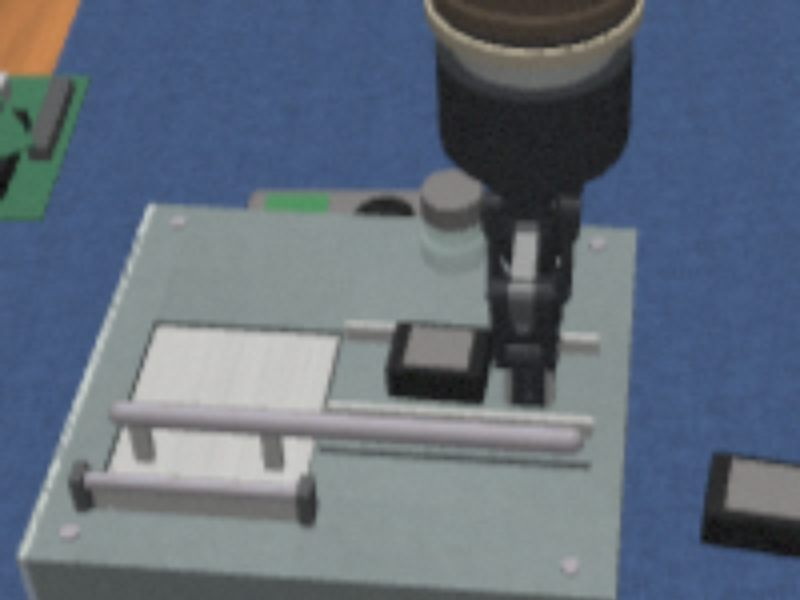

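View pics/wrist2.png

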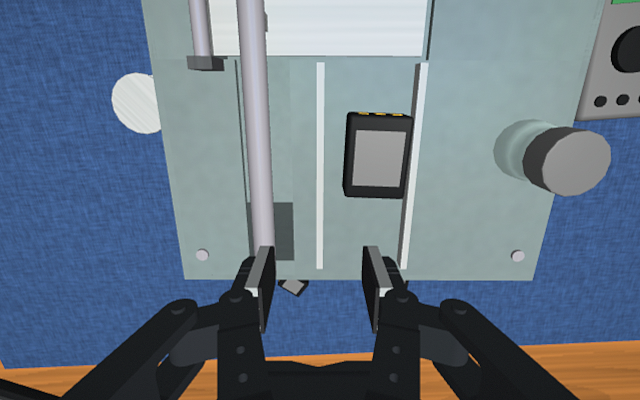

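The left finger is over the bar and the right finger is in the lane, about 9 mm behind the pack. Starting to press.

Emit:
send_rows(
  delta_pos=[
    [0,0,-0.4],
    [0,0,-0.4],
    [0,0,0],
  ],
  roll=[0,0,0],
)

```text
time_s: 4.22
tcp_pos: [510.8, 144.3, 198.3]
ee_rot: [0.002, 1.0, -0.03, -0.0]
contact_force: [-0.8, -8.7, 5.9]
finger_gap: 43.8
```

Emit:
send_rows(
  delta_pos=[
    [0,0,-0.2],
    [0,0,-0.2],
    [0,0,0],
    [0,0,0],
  ],
  roll=[0,0,0,0],
)

```text
time_s: 4.72
tcp_pos: [510.7, 143.4, 188.4]
ee_rot: [0.002, 1.0, -0.031, -0.0]
contact_force: [-0.3, -10.2, 6.1]
finger_gap: 43.7
```

There is an unexpected 10 N sideways force, so I'll check before continuing.

```bash
python3 - <<'E'
from h import *
st=manip.sense(); print(st['time_s'],st['tcp_pos'],st['contact_force'],st['wrist_torque'])
for n in('side','wrist'): cap(n,n+'3')
p=cv2.imread('pics/side3.png');cv2.imwrite('pics/side3c.png',cv2.resize(p[170:290,200:380],(780,520),interpolation=cv2.INTER_CUBIC))
E
```

```text
4.725 [510.6573361  143.40938036 188.38499577] [ -0.32939068 -10.19665724   6.13196965] [-2.26709180e+00  5.68366328e-02  2.86686674e-04]
```

View pics/side3c.png

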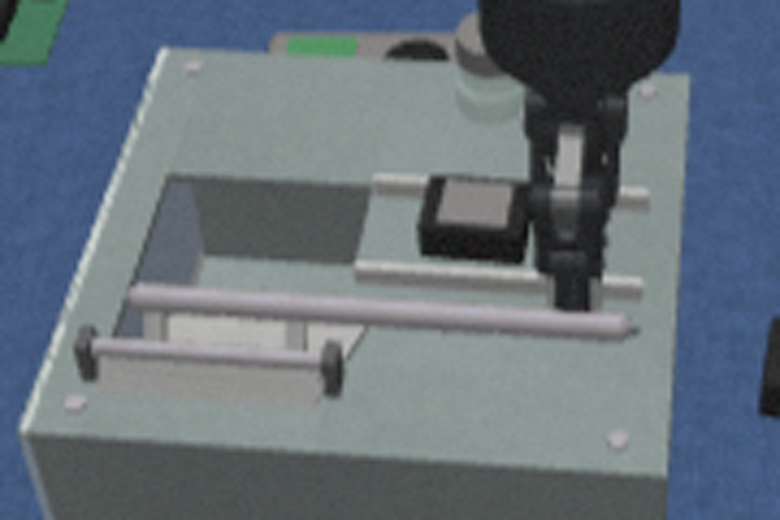

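View pics/wrist3.png

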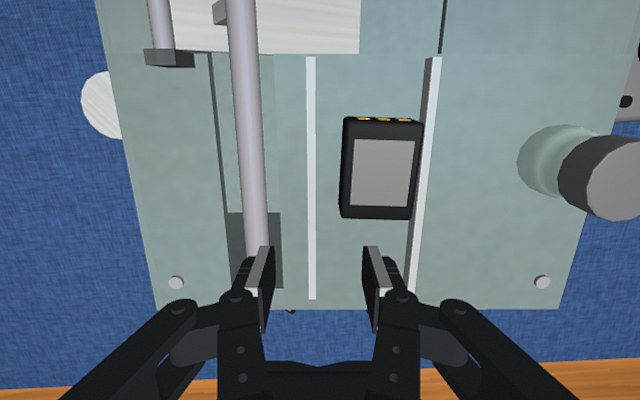

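```bash
python3 - <<'E'
from h import *
cap('scene','scene3')
p=cv2.imread('pics/scene3.png');cv2.imwrite('pics/scene3c.png',cv2.resize(p[110:230,260:420],(800,600),interpolation=cv2.INTER_CUBIC))
p=cv2.imread('pics/wrist3.png');cv2.imwrite('pics/wrist3c.png',cv2.resize(p[230:350,210:420],(787,450),interpolation=cv2.INTER_CUBIC))
E
```

```text
(no output)
```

View pics/scene3c.png

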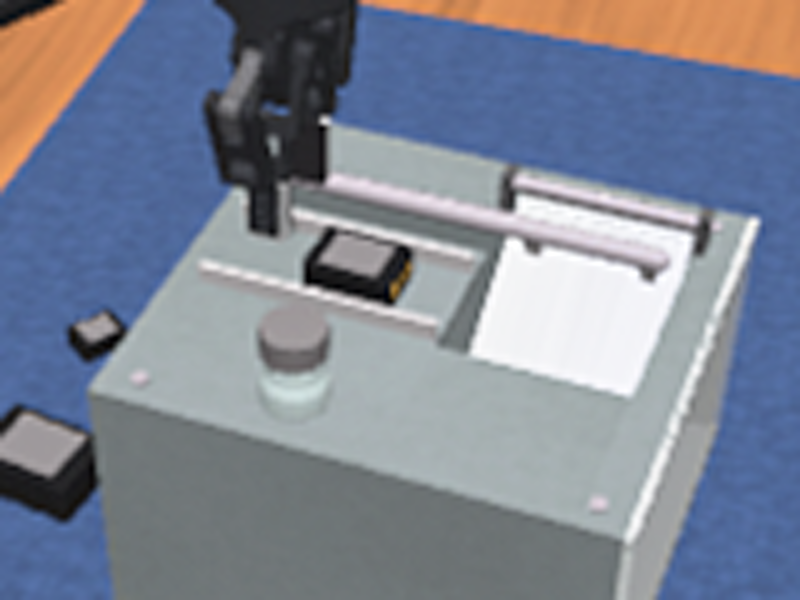

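View pics/wrist3c.png

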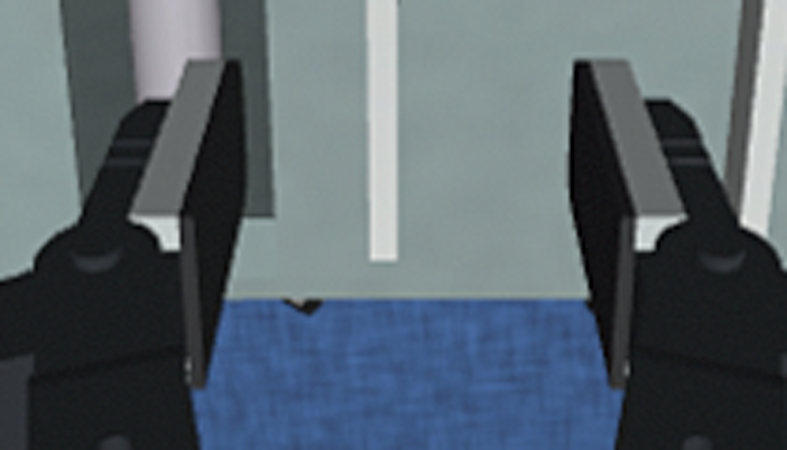

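The fingertips are thinner than I assumed (about 7 mm), so the finger slid onto the bar's inner flank. I'll lift, open the gap to about 52 mm, recentre and press again.

Emit:
send_rows(
  delta_pos=[
    [0,-0.04,0.6],
    [0,-0.05,0.6],
    [0,0,0.4],
    [0,0,0],
    [0,0,0],
  ],
  roll=[0,0,0,0,0],
)

```text
time_s: 5.5
tcp_pos: [510.2, 145.2, 228.5]
ee_rot: [0.0, 1.0, -0.029, -0.0]
contact_force: [-0.2, 0.8, 0.2]
finger_gap: 43.8
```

Emit:
send_rows(
  delta_pos=[
    [0,0,0],
    [0,0,0],
    [0,0,0],
  ],
  roll=[0,0,0],
  grip=-0.21,
)

```text
time_s: 5.88
tcp_pos: [510.4, 145.0, 228.6]
ee_rot: [0.0, 1.0, -0.029, -0.0]
contact_force: [-0.1, 0.5, 0.6]
finger_gap: 51.6
```

```bash
python3 - <<'E'
from h import *
st=manip.sense(); print(st['time_s'],st['tcp_pos'],st['contact_force'],st['finger_gap'])
p,d=cap('wrist','wrist4');P=cloud('wrist',d,st)
y0=np.radians(-3.35)
M=np.array([[np.cos(y0),np.sin(y0)],[-np.sin(y0),np.cos(y0)]])
L=(P[...,:2]-[606.5,112])@M.T
print('tcp L',(st['tcp_pos'][:2]-[606.5,112])@M.T)
for v in (250,262,275): print(v,[(u,*np.round(L[v,u],0),round(float(P[v,u,2]))) for u in list(range(215,280,5))])
cv2.imwrite('pics/wrist4c.png',cv2.resize(p[200:350,190:440,::-1],(800,480),interpolation=cv2.INTER_CUBIC))
E
```

```text
5.875 [510.4445     144.95930221 228.61651771] [-0.08740965  0.52435323  0.62230027] 51.64692882194339
tcp L [-97.81734475  27.28995691]
250 [(215, np.float64(-123.0), np.float64(99.0), 150), (220, np.float64(-123.0), np.float64(96.0), 151), (225, np.float64(-123.0), np.float64(92.0), 151), (230, np.float64(-123.0), np.float64(89.0), 150), (235, np.float64(-123.0), np.float64(85.0), 151), (240, np.float64(-123.0), np.float64(82.0), 150), (245, np.float64(-123.0), np.float64(78.0), 150), (250, np.float64(-87.0), np.float64(59.0), 214), (255, np.float64(-87.0), np.float64(57.0), 215), (260, np.float64(-87.0), np.float64(54.0), 215), (265, np.float64(-89.0), np.float64(53.0), 211), (270, np.float64(-104.0), np.float64(55.0), 184), (275, np.float64(-124.0), np.float64(58.0), 147)]
262 [(215, np.float64(-132.0), np.float64(100.0), 151), (220, np.float64(-132.0), np.float64(96.0), 151), (225, np.float64(-132.0), np.float64(93.0), 150), (230, np.float64(-132.0), np.float64(90.0), 150), (235, np.float64(-91.0), np.float64(65.0), 219), (240, np.float64(-91.0), np.float64(63.0), 219), (245, np
[... 277 characters left out ...]
0), 184), (275, np.float64(-132.0), np.float64(58.0), 151)]
275 [(215, np.float64(-241.0), np.float64(158.0), 2), (220, np.float64(-241.0), np.float64(152.0), 1), (225, np.float64(-241.0), np.float64(145.0), 1), (230, np.float64(-91.0), np.float64(65.0), 229), (235, np.float64(-91.0), np.float64(63.0), 230), (240, np.float64(-88.0), np.float64(59.0), 234), (245, np.float64(-87.0), np.float64(57.0), 236), (250, np.float64(-87.0), np.float64(55.0), 235), (255, np.float64(-88.0), np.float64(53.0), 234), (260, np.float64(-93.0), np.float64(53.0), 226), (265, np.float64(-101.0), np.float64(53.0), 215), (270, np.float64(-241.0), np.float64(88.0), 2), (275, np.float64(-240.0), np.float64(81.0), 3)]
```

View pics/wrist4c.png

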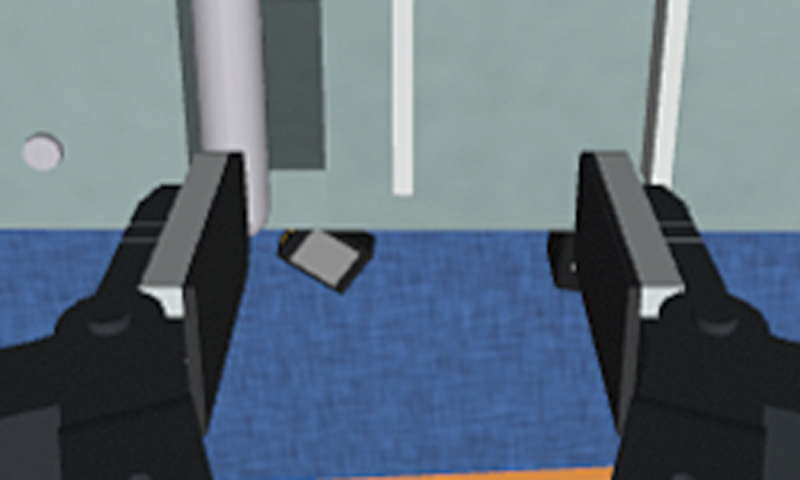

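The pad spans safe y 53–60, centred over the bar at 58. Pressing again.

Emit:
send_rows(
  delta_pos=[
    [0,0,-0.5],
    [0,0,-0.4],
    [0,0,-0.3],
    [0,0,-0.2],
    [0,0,0],
  ],
  roll=[0,0,0,0,0],
)

```text
time_s: 6.55
tcp_pos: [509.9, 140.7, 192.8]
ee_rot: [0.003, 1.0, -0.031, -0.001]
contact_force: [-2.4, -12.9, 8.6]
finger_gap: 51.4
```

```bash
cat > chk.py <<'E'
from h import *
import sys
n=sys.argv[1]
st=manip.sense(); print(st['time_s'],st['tcp_pos'],st['contact_force'],st['finger_gap'])
p,d=cap('wrist','wrist'+n);P=cloud('wrist',d,st);z=P[...,2]
cap('side','side'+n);cap('scene','scene'+n)
y0=np.radians(-3.35)
M=np.array([[np.cos(y0),np.sin(y0)],[-np.sin(y0),np.cos(y0)]])
L=(P[...,:2]-[606.5,112])@M.T;X,Y=L[...,0],L[...,1]
print('tcp L',(st['tcp_pos'][:2]-[606.5,112])@M.T)
b=(d>0)&(X>-80)&(X<-10)&(Y>47)&(Y<66)&(z>153)
if b.sum(): print('bar top z',np.percentile(z[b],[50,90,97]),'Y',np.median(Y[b]))
b=(d>0)&(X>-84)&(X<60)&(abs(Y)<24)&(z>164)&(z<180)
if b.sum(): print('pack x',np.percentile(X[b],[1,99]),'y',np.percentile(Y[b],[1,99]),'z',np.median(z[b]),b.sum())
a=cv2.imread(f'pics/side{n}.png')[160:300,190:390];c=cv2.imread(f'pics/scene{n}.png')[110:250,260:440]
cv2.imwrite(f'pics/c{n}.png',np.hstack([cv2.resize(a,(400,280),interpolation=3),cv2.resize(c,(400,311),interpolation=3)[:280]]))
E
python3 chk.py 5
```

```text
6.55 [509.86926462 140.66491914 192.77255172] [ -2.44828371 -12.9086337    8.63201911] 51.36441922840655
tcp L [-98.14065394  22.96929807]
bar top z [171.62623671 172.90349675 173.3713295 ] Y 54.901640471985665
pack x [-72.24560253 -27.38496008] y [-19.15982992  14.13296935] z 170.4034514551095 7211
```

View pics/c5.png

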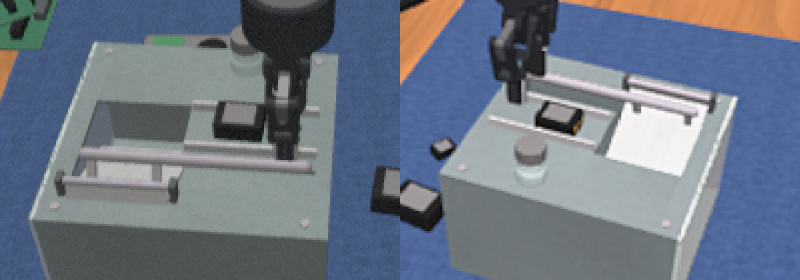

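The bar top is now at z≈173, which means the tip is on the crown, about 20 mm ahead of the TCP at this gap. The side force comes from sticky friction dragging the finger along the bar's arc. Pressing deeper should bring the bar back toward its starting y.

Emit:
send_rows(
  delta_pos=[
    [0,0,-0.25],
    [0,0,-0.2],
    [0,0,-0.2],
    [0,0,0],
    [0,0,0],
  ],
  roll=[0,0,0,0,0],
)

```text
time_s: 7.32
tcp_pos: [510.2, 142.0, 176.7]
ee_rot: [0.002, 1.0, -0.03, -0.001]
contact_force: [-1.5, -8.3, 4.0]
finger_gap: 51.9
```

```bash
python3 chk.py 6
```

```text
7.325 [510.16317858 141.96213043 176.7304267 ] [-1.48575552 -8.29271994  3.96009872] 51.877372096151845
tcp L [-97.92304505  24.28146761]
bar top z [156.80100532 157.99323019 158.47349947] Y 58.180456411794495
pack x [-72.17593771 -27.4655968 ] y [-18.98261076  14.26374313] z 170.3865076126588 8911
```

View pics/c6.png

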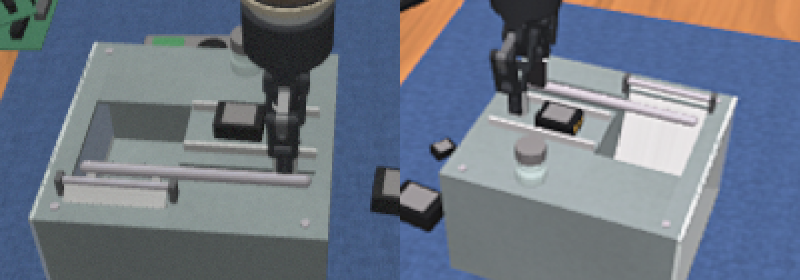

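View pics/wrist6.png

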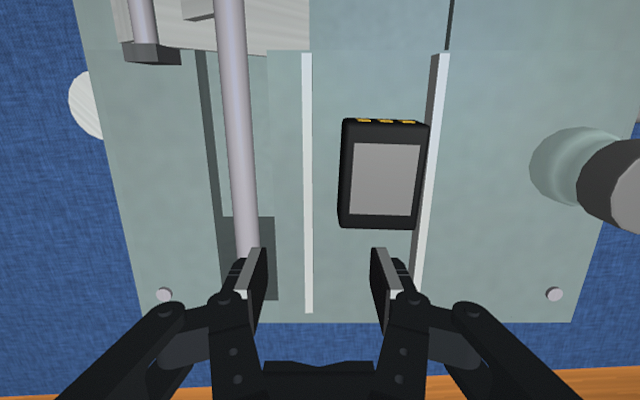

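The flap is well open (bar top 8 mm above the deck). The finger was dragged about 3 mm in −y, so I'll start sliding in +x with a small +y correction, which breaks the stiction and recentres it.

Emit:
send_rows(
  delta_pos=[
    [0.15,0.05,0],
    [0.15,0.03,0],
    [0.1,0,0],
    [0,0,0],
  ],
  roll=[0,0,0,0],
)

```text
time_s: 7.98
tcp_pos: [520.1, 145.9, 177.2]
ee_rot: [0.001, 1.0, -0.03, -0.001]
contact_force: [-3.2, -3.0, 6.9]
finger_gap: 51.6
```

```bash
python3 chk.py 7
```

```text
7.975 [520.14441587 145.9093165  177.19147018] [-3.17667742 -3.04790707  6.91361289] 51.63278088807068
tcp L [-88.18951837  28.80516457]
bar top z [191.28050055 235.34906811 240.32029107] Y 57.05546599860161
pack x [-81.71218835 -27.27773492] y [-18.8608063   14.35777797] z 170.45017456711207 8967
```

View pics/wrist7.png

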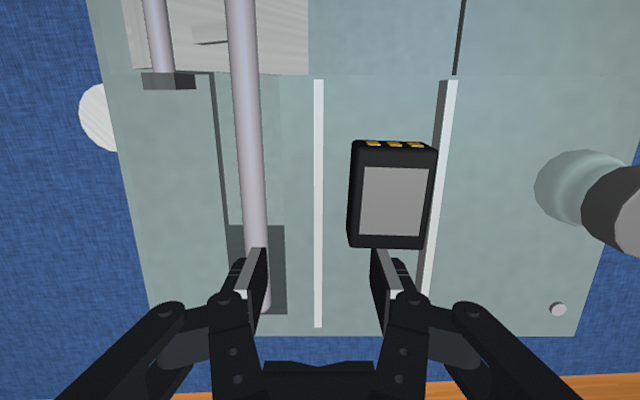

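Contact is recentred on the bar, with 6.9 N down and a small side force. Now pushing the pack.

Emit:
send_rows(
  delta_pos=[
    [0.2,-0.012,0],
    [0.2,-0.012,0],
    [0.2,-0.012,0],
    [0.2,-0.012,0],
    [0.2,-0.012,0],
    [0.2,-0.012,0],
    [0.2,-0.012,0],
    [0,0,0],
  ],
  roll=[0,0,0,0,0,0,0,0],
)

```text
time_s: 9.12
tcp_pos: [555.1, 145.4, 177.4]
ee_rot: [-0.0, 1.0, -0.029, -0.001]
contact_force: [-3.7, -0.2, 8.8]
finger_gap: 51.5
```

```bash
python3 chk.py 8
```

```text
9.125 [555.11924337 145.37171076 177.44678132] [-3.70239934 -0.18348037  8.78741319] 51.49211198497585
tcp L [-53.24304066  30.31223931]
bar top z [202.26350349 236.80054881 241.21473602] Y 56.167689016203425
pack x [-57.60526892   3.87520286] y [-18.70349589  14.9021049 ] z 170.43793817915247 8868
```

View pics/wrist8.png

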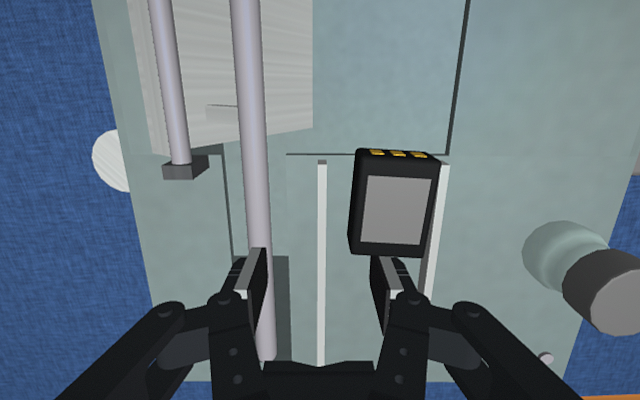

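Emit:
send_rows(
  delta_pos=[
    [0.2,-0.025,0],
    [0.2,-0.025,0],
    [0.2,-0.02,0],
    [0.2,-0.015,0],
    [0.2,-0.012,0],
    [0.2,-0.012,0],
    [0,0,0],
  ],
  roll=[0,0,0,0,0,0,0],
)

```text
time_s: 10.15
tcp_pos: [585.3, 142.8, 177.6]
ee_rot: [-0.0, 1.0, -0.029, -0.0]
contact_force: [-3.7, 0.0, 8.6]
finger_gap: 51.7
```

```bash
python3 chk.py 9
```

```text
10.15 [585.27888681 142.75011495 177.56429894] [-3.74494478  0.0316392   8.60023651] 51.71358847832727
tcp L [-22.98174041  29.45750876]
bar top z [182.74783334 210.15131644 213.760708  ] Y 57.43975577099099
pack x [-33.48777963 -11.62557682] y [-10.16363885   3.43445937] z 172.6100873200466 794
```

View pics/wrist9.png

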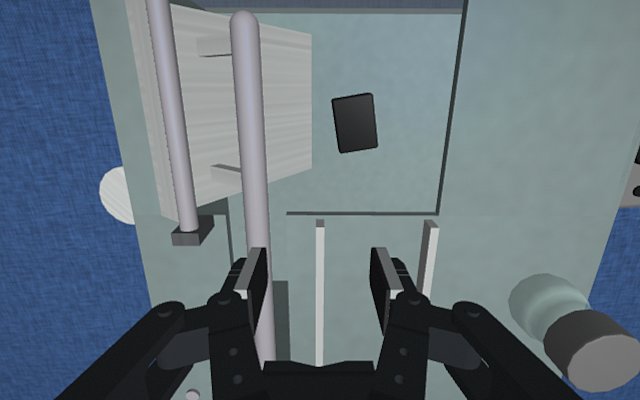

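View pics/c9.png

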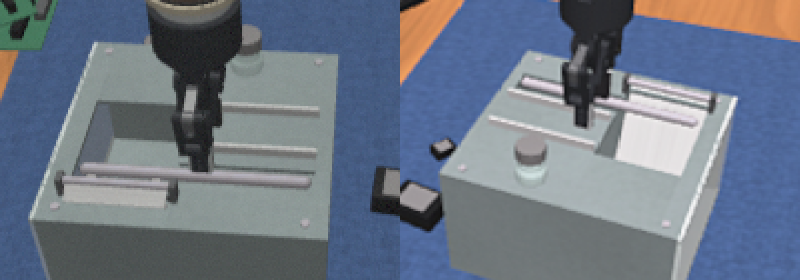

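The pack has dropped through and lies on the inner floor (wrist pixel 355,122), and the flap is still held open at 8.6 N. Lifting straight up.

Emit:
send_rows(
  delta_pos=[
    [0,0,0.4],
    [0,0,0.5],
    [0,0,0.6],
    [0,0,0.8],
    [0,0,1],
    [0,0,1],
    [0,0,0.8],
    [0,0,0],
  ],
  roll=[0,0,0,0,0,0,0,0],
)

```text
time_s: 11.3
tcp_pos: [586.2, 142.1, 306.9]
ee_rot: [-0.0, 1.0, -0.029, 0.002]
contact_force: [0.5, 0.2, -0.6]
finger_gap: 51.7
```

Emit:
send_rows(
  delta_pos=[
    [-0.8,0,0.5],
    [-0.8,0,0],
    [-0.8,0,0],
    [0,0,0],
    [0,0,0],
    [0,0,0],
  ],
  roll=[0,0,0,0,0,0],
)

```text
time_s: 12.05
tcp_pos: [526.0, 142.0, 317.2]
ee_rot: [0.0, 1.0, -0.029, -0.0]
contact_force: [0.4, 0.9, -0.8]
finger_gap: 51.7
```

```bash
python3 chk.py 10; python3 - <<'E'
from h import *
for n in('side','scene'):
  A=cloud(n,np.load(f'pics/{n}0.npy'));B=cloud(n,np.load(f'pics/{n}10.npy'))
  for l in('screw_jar','solder_spool','meter'):
    print(n,l,[(np.round(np.array(r['location'])*[640,400],1),round(r['conf'],2)) for r in manip.spot_point(n,l)])
a=np.load('pics/st1.npy')
d=np.load('pics/wrist9.npy');
E
```

```text
12.05 [526.01783244 142.02702662 317.15666262] [ 0.44752456  0.94058821 -0.84897023] 51.68965150893761
tcp L [-82.09927581  25.27272314]
bar top z [339.57121413 372.36821763 378.90851333] Y 54.54170331707769
side screw_jar [(array([311.8, 194.1]), 0.5)]
side solder_spool [(array([286.6, 355.7]), 0.83)]
side meter [(array([289.1, 197.5]), 0.56)]
scene screw_jar [(array([318.3, 191.6]), 0.75)]
scene solder_spool []
scene meter [(array([324. , 290.4]), 0.64)]
```

View pics/wrist10.png

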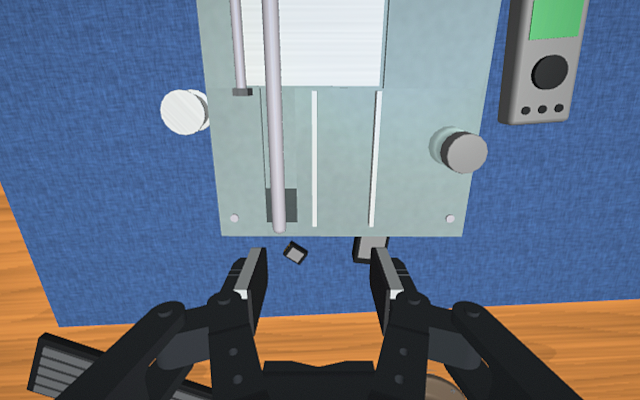

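View pics/side10.png

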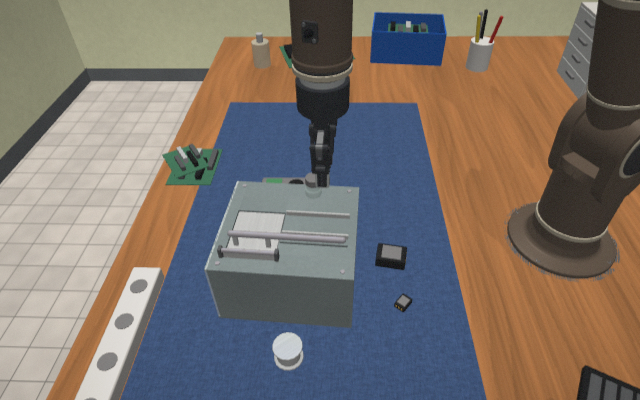

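View pics/scene10.png

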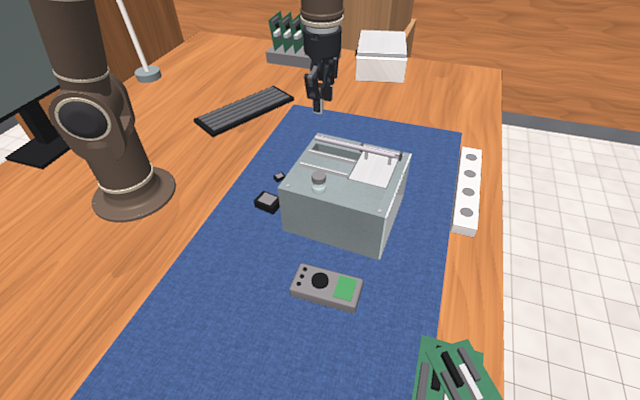

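The flap is shut, the lane is empty, and the jar, spool and meter sit at the same pixels as before. The arm is clear and still, so I'm handing in.

```bash
python3 -c "
from bench import manip
print(manip.close_job())"
```

```text
the job is handed in; nothing more can be done
None
```

The pack is in the safe and the flap has sprung shut over it. I handed the job in at about 12 s of the 32 s allowed; no verdict was reported.

**What I did:** One fingertip pressed the bar until its top was about 8 mm above the deck, roughly 0.9 rad by the task's figures. The other finger pushed the pack along the lane until it dropped through. The flap was still held with about 8.6 N just after the drop. Then I lifted both fingers straight up.

**Last checks:**
- **Pack:** After the drop, the wrist view showed it turned over on the inner floor, clear of the flap. I judged this from the picture and did not measure its height. The last pictures show the lane empty, but the shut flap hides the pack itself.
- **Flap:** It looks shut in all three camera views. I did not measure its angle.
- **Bystanders:** The jar, spool and meter look unmoved against the first pictures. The detections agree to within a few pixels. The networks found the spool in only one view, the side camera.
- **Arm:** It is well above everything, with a contact reading of about 1 N, which is noise level.

**Not as planned:** On the first press I set the finger gap too narrow and the finger sat off the bar's centre, so the flap opened and shut once before the real push. On the second press, friction dragged the finger sideways with up to 13 N. That eased once it began sliding along the bar.

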